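# Find the jar that still holds its steel grinding slug

### The job

Two identical closed jars have come off the jar mill and stand in its catch tray; one still holds its steel grinding slug and is clearly heavier. Lift them to feel which is which, stand the lighter jar upright in the grey tote and let go of it, and finish while holding the heavier jar still in the gripper, upright over the middle of the mixing bowl with its foot about a hand's breadth (80 mm) above the rim, so that the potter can unscrew it there. Keep the jars upright all the way, set them down without dropping them, and leave the mug, the kiln post and the brush where they are.

Things in the scene. Friction and masses are not known exactly. Their poses are not given: they have to be found in the camera images.
- jar_a_center (a point): one of two identical closed upright jars in the tray, 110 to 185 mm apart: white porcelain, 52 mm diameter up to 60 mm height, grey cap of 50 mm diameter above, 80 mm tall in all; point at its centre, 40 mm above its foot, z up along the jar. Which is heavier differs from start to start: one weighs about twice the other (by at least 2 N; each under 0.75 kg). The slug inside has 3 mm of play.
- jar_b_center (a point): one of two identical closed upright jars in the tray, 110 to 185 mm apart: white porcelain, 52 mm diameter up to 60 mm height, grey cap of 50 mm diameter above, 80 mm tall in all; point at its centre, 40 mm above its foot, z up along the jar. Which is heavier differs from start to start: one weighs about twice the other (by at least 2 N; each under 0.75 kg). The slug inside has 3 mm of play.
- tray_mid (a point): middle of the floor of the mill's catch tray, on its surface, 6 mm above the table: fixed steel tray, 300 mm along its x, 160 mm along y, rim 18 mm above the table. The grey mill (380 mm along x, 110 mm high, black rollers up to 163 mm) stands 95 to 285 mm along +y of this frame; a sloping steel chute lies between, from 75 mm along +y
- tote: open grey plastic tote, fixed, 270 mm along its x, 210 mm along its y, 70 mm high, walls and floor 5 mm; origin at the centre of its underside. There is room for both jars side by side along x.
- bowl_rim (a point): centre of the mouth of the white mixing bowl (fixed, round, 180 mm across the rim, 75 mm high, open at the top), at rim height
- mug_center (a point): bystander: terracotta mug, 76 mm diameter, 90 mm high, handle at its +y; point at its centre, 45 mm above the table
- kiln_post_center (a point): bystander: square pale kiln post 45 x 45 x 100 mm, upright; point at its centre, 50 mm above the table
- brush_grip (a point): bystander: brush 190 mm long lying on the table along its x axis; point on its handle
Mind the look-alikes: they are no part of the job. What is shaped like the part that bears jar_b_center but red is not meant. Leave any green look-alike of the part that bears jar_a_center alone.

How it is judged:
By the outcome, as a careful person would: the job done as asked, in the order asked, and still so for the second after the job is handed in, while the arm keeps its last pose, push and grip.
It also fails if it takes over 72 s, if anything falls off the work surface, if the arm or the gripper's body presses on something with over 40 N, if the wrist force passes 120 N, or if a joint passes its speed limit or range.

### The arm

A 7-joint arm with a two-finger parallel gripper is mounted at the origin on the work surface. World frame = base frame: x ahead of the robot, y to its left, z up, the work surface at z = 0. Lengths are in m, angles in rad, forces in N, time in s.
With the tool pointing down it reaches from about 0.35 to 0.9 m from the base axis. Payload 19.9 kg.
Tool frame: the origin (TCP) lies at the very end of the fingers, on their centre line; the grasp point (between the pads) lies 19 mm behind it (hold_point_z is the distance from the TCP to the grasp point, in m); z points along the fingers, y is the line along which they close (so a half turn about z gives the same grasp; the last joint's range is limited). The gripper opens to 94 mm and grips with 3 to 60 N. Pads are 16 mm wide; open, the fingers measure 119 mm over their backs; the gripper's body (75 mm by 177 mm) begins 78 mm behind the grasp point.
Start: joints at [-1.242, 0.417, -0.01, 1.614, 0.005, 1.111, -0.053], TCP at [0.226, 0.583, 0.205] pointing down, gripper open.
Joint ranges: [-2.81, 2.81], [-0.39, 2.02], [-1.27, 1.25], [0.06, 2.57], [-1.19, 4.33], [0.19, 2], [-2.82, 2.82]. Speed limits (rad/s): [1.89, 1.89, 2.39, 2.39, 3.01, 3.01, 3.01].

### API

Orientations are given as a unit quaternion [x, y, z, w].
In Python, from plant import * gives the robot as it stands. The module is installed in compiled form; this text tells all that it offers.
- The arm moves only by the tool servo_tool, never from a script. Its argument "moves" is a list that holds one entry, the list of rows, each a list of 5 numbers: the closure, from 0 (fully open) to 1 (shut), then the shift along the world's x, y, z in m, then the turn about the world's z in rad. A call has exactly 10 rows; each row shifts and turns the commanded pose from where the row before left it; what a row does not reach is not made up. A row lasts 1/8 s, in which the tool goes at most 62.5 mm and 10.7 degrees, less where a joint would pass 70% of its speed; a pose out of reach is approached as far as the arm can. A call is refused whole if a number of a shift passes 0.0625 or a number of a turn 0.188, either way. A call with a gripper value outside its range is refused whole. The fingers move at their own pace and stop on an object; "squeeze" is the grip in N (left out, the last holds). Time passes only in rows, so rows that do not move let the fingers close, or fill a call up. It gives the time, the measured TCP pose, the force, the opening and the grip force at its end, in the units of the state.
- observe(): the state, without advancing time (a new reading comes with each control period).
- capture(name): name is "scene" or "top" or "wrist"; returns a dict with "image" (480x640x3 uint8, red, green, blue), "z_map" (480x640 float32, m along the optical axis (not along the pixel's ray), 0 where there is no reading), "intrinsics" (3x3 intrinsics, pixels), "xyz" and "orientation" of the camera in the world; the wrist camera has in their place "mount" (4x4, takes a point from camera to tool coordinates, whose origin is the TCP and whose axes are the flange's). Camera axes: x right, y down, z forward; pixel columns grow to the right and rows downward; lengths in m; the calibration is good to about 2 mm. A picture is of the moment at which its call begins: read the wrist's pose just before it.
- job_done(): hands the job in; it is judged then, once.
The state is a dict: "time_s": time; "joint_pos": joint angles; "qd": joint speeds; "tau": joint torques, N m; "tool_pos": TCP position; "tcp_rot": TCP orientation; "contact_force": force on the tool from outside, world axes, zero at the start; "wrist_torque": the same for the moment, N m; "gripper_width": opening from 0.0 (shut) to 1.0 (fully open); "grasp_force": force on a finger pad.
Only numpy, scipy, OpenCV 4.12 (cv2) and the standard library are available. Lean on these libraries where they do the work, as an engineer would, in place of code of your own. Each camera call takes 0.05 s, during which the arm holds its last target. There are 200 camera calls.

## Working session

There is one attempt and no reset: what is moved stays moved. The work goes in short steps, Python scripts to look and compute and a tool call to move; the robot and the scene stay as the last step left them, time stands still between calls to the robot, and variables do not carry over. Pictures are saved under pics/ and viewed, at most 10 in all, crops included, and the job is handed in when it is done.

Besides the shell and the picture viewer there is one more tool, called after "Request:" in YAML: its name, and indented under it one key for each argument. servo_tool: Moves the arm, as the interface text tells. Its arguments: {"type":"object","properties":{"moves":{"type":"array"},"squeeze":{"type":"number"}},"required":["moves"]}

```bash
mkdir -p pics; cat > h.py <<'E'
from plant import *
import numpy as np, cv2
from scipy.spatial.transform import Rotation as R
def pts(c):
    K=np.array(c["intrinsics"]); z=c["z_map"]; v,u=np.mgrid[0:480,0:640]
    p=np.stack([(u-K[0,2])/K[0,0]*z,(v-K[1,2])/K[1,1]*z,z],-1)
    return p@R.from_quat(c["orientation"]).as_matrix().T+np.array(c["xyz"])
def save(n,im): cv2.imwrite("pics/"+n,cv2.cvtColor(im,cv2.COLOR_RGB2BGR))
E
python3 - <<'E'
from h import *
s=observe();print({k:np.round(v,3).tolist() for k,v in s.items()})
for n in("scene","top"):
    c=capture(n); 
    print(n,c["xyz"],c["orientation"],np.array(c["intrinsics"]).tolist(), type(c["orientation"]))
    save(n+".png",c["image"]); np.save(n+".npy",c,allow_pickle=True)
E
```

```text
{'time_s': 0.0, 'joint_pos': [-1.242, 0.418, -0.01, 1.614, 0.005, 1.111, -0.053], 'qd': [-0.0, -0.001, 0.0, 0.0, -0.0, -0.0, -0.001], 'tau': [-0.001, -85.13, 0.638, -42.596, -0.049, 0.019, 0.0], 'tool_pos': [0.226, 0.582, 0.205], 'tcp_rot': [0.184, 0.983, -0.001, -0.0], 'contact_force': [0.003, -0.608, 0.203], 'wrist_torque': [0.003, 0.027, -0.002], 'grasp_force': 0.0, 'gripper_width': 0.999}
scene [1.14594821 0.11237431 0.82399584] [ 0.60514458  0.72071137 -0.25516889 -0.22195494] [[482.0318003923889, 0.0, 323.3205666003489], [0.0, 482.0318003923889, 234.95272866337152], [0.0, 0.0, 1.0]] <class 'numpy.ndarray'>
top [ 0.41955266 -0.01056701  0.9194879 ] [-0.69990652  0.71089329 -0.03753047  0.05790556] [[440.9558320727846, 0.0, 321.6051660738989], [0.0, 440.9558320727846, 245.82503371512925], [0.0, 0.0, 1.0]] <class 'numpy.ndarray'>
```

View pics/scene.png

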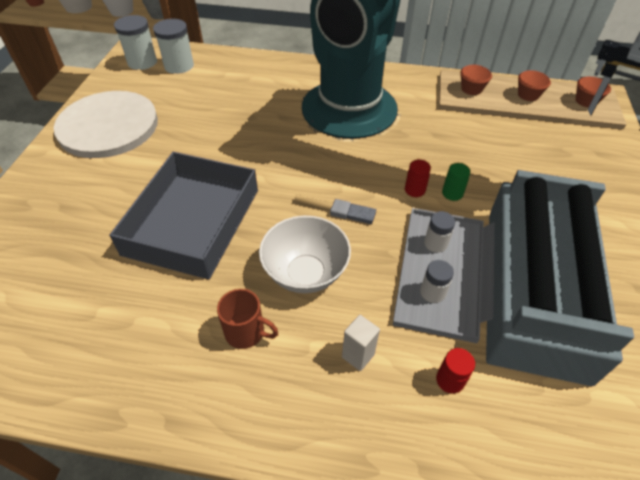

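View pics/top.png

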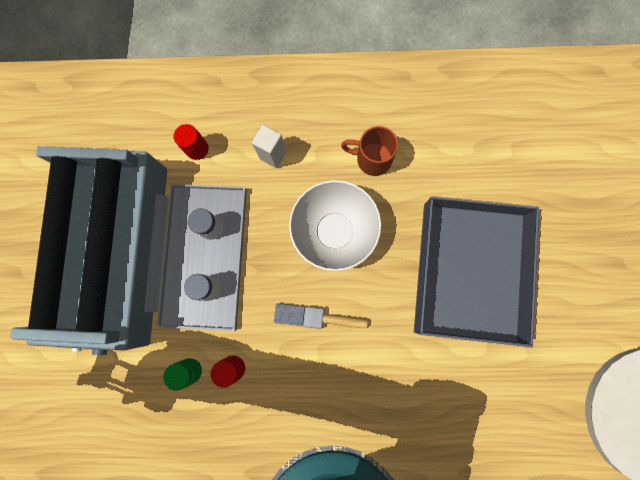

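The scene view shows the tray with two white, grey-capped jars at scene pixels (440,232) and (437,282), and in the top view at (202,221) and (199,287). Two red ones, at top (190,142) and (228,371), and a green one at (182,374) are look-alikes outside the tray. The two jars on the back table (scene (135,40) and (172,45)) are not in the tray either. The tote is at top (480,270), the bowl at (336,225), the mug at (377,150), the post at (268,145) and the brush at (320,316).

```bash
python3 - <<'E'
from h import *
c=np.load("top.npy",allow_pickle=True).item(); P=pts(c); im=c["image"]
save("crop.png",cv2.resize(im[170:350,140:400],None,fx=3,fy=3)[:540,:780])
hsv=cv2.cvtColor(im,cv2.COLOR_RGB2HSV)
U,V=np.meshgrid(np.arange(640),np.arange(480))
for (u,v) in((202,221),(199,287)):
    m=(np.hypot(U-u,V-v)<22)&(abs(P[...,2]-.086)<.008)
    q=P[m]; (cx,cy),r=cv2.minEnclosingCircle(q[:,:2].astype(np.float32)); print("jar",m.sum(),q.mean(0),(cx,cy,r),hsv[m].mean(0))
m=(np.hypot(U-336,V-225)<55)&(P[...,2]>.069)&(P[...,2]<.085); q=P[m]; print("bowl",cv2.minEnclosingCircle(q[:,:2].astype(np.float32)),q[:,2].mean())
m=(abs(U-480)<70)&(abs(V-271)<80)&(P[...,2]>.062)&(P[...,2]<.08); print("tote",cv2.minAreaRect(P[m][:,:2].astype(np.float32)),P[m][:,2].mean())
m=(abs(U-480)<40)&(abs(V-271)<50); print("floor",np.median(P[m][:,2]))
for z in (.012,):
  m=(U>160)&(U<255)&(V>180)&(V<335)&(P[...,2]>.014)&(P[...,2]<.022); print("tray",m.sum(),cv2.minAreaRect(P[m][:,:2].astype(np.float32)))
m=(U<175)&(V>140)&(V<355)&(P[...,2]>.095); print("mill",cv2.minAreaRect(P[m][:,:2].astype(np.float32)),P[m].max(0),P[m].min(0))
for n,u,v in(("mug",377,150),("post",268,145),("red",190,142),("red2",228,371),("green",182,374)):
    m=(np.hypot(U-u,V-v)<32)&(P[...,2]>.03); print(n,P[m].min(0).round(3),P[m].max(0).round(3))
c2=np.load("scene.npy",allow_pickle=True).item(); P2=pts(c2)
for (u,v) in((440,225),(438,271)):
    m=(np.hypot(U-u,V-v)<18)&(abs(P2[...,2]-.086)<.006); print("scene jar",cv2.minEnclosingCircle(P2[m][:,:2].astype(np.float32)),P2[m][:,2].mean())
print(R.from_quat(observe()["tcp_rot"]).as_matrix().round(3))
E
```

```text
jar 516 [0.58698513 0.24804677 0.08460941] (0.5875973105430603, 0.2485770881175995, 0.025258461013436317) [110.47868217  28.29069767 123.63178295]
jar 548 [0.45976668 0.25136757 0.08461076] (0.45997530221939087, 0.25233981013298035, 0.025381216779351234) [110.34124088  26.08029197 135.29744526]
bowl ((0.5769404768943787, -0.012533418834209442), 0.08976446837186813) 0.07269336818464238
tote ((0.48542314767837524, -0.2899895906448364), (0.21122318506240845, 0.2703423798084259), 82.91270446777344) 0.06732347036207062
floor 0.003327817648920983
tray 937 ((0.530702531337738, 0.27271974086761475), (0.17713764309883118, 0.30508193373680115), 86.47152709960938)
mill ((0.5274416208267212, 0.26523905992507935), (0.5635420680046082, 0.37869834899902344), 86.56739807128906) [0.72293086 0.55750481 0.9194879 ] [ 0.34528417 -0.01056701  0.09501174]
mug [ 0.42  -0.138  0.03 ] [ 0.77  -0.011  0.919]
post [ 0.42  -0.011  0.03 ] [0.776 0.147 0.919]
red [ 0.42  -0.011  0.031] [0.789 0.309 0.919]
red2 [ 0.274 -0.011  0.03 ] [0.42  0.264 0.919]
green [ 0.269 -0.011  0.03 ] [0.42  0.314 0.919]
scene jar ((0.46152085065841675, 0.25165143609046936), 0.025956442579627037) 0.08649497214573762
scene jar ((0.588034987449646, 0.24719837307929993), 0.026115290820598602) 0.08663166279397605
[[-0.932  0.362 -0.   ]
 [ 0.362  0.932 -0.001]
 [-0.    -0.001 -1.   ]]
```

View pics/crop.png

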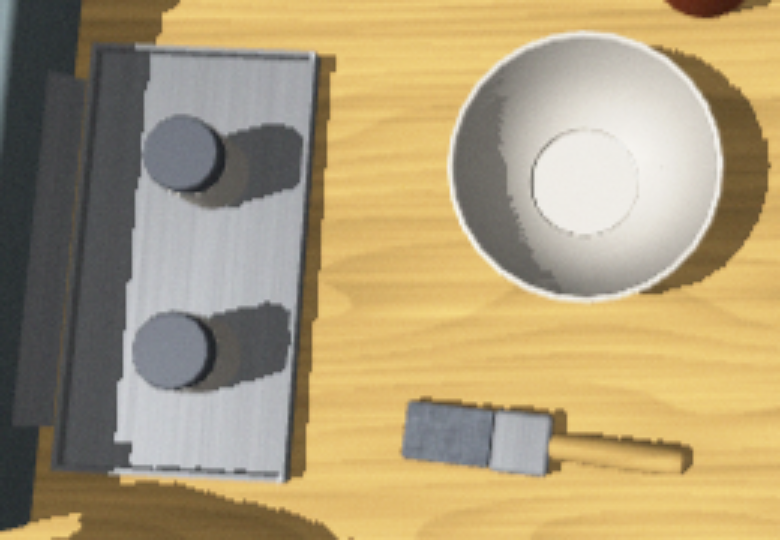

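The enlarged crop confirms that the two jars in the tray are plain with grey caps, at crop (182,152) and (174,350). The top and scene views agree on their positions to about 2 mm: A at (0.588, 0.248) and B at (0.461, 0.252). Their tops are at z ≈ 0.086, and they stand 127 mm apart. The tray's x axis lies at about -3.5°, and I'll close the fingers along it.

Request:
servo_tool:
  moves:
    - [[0, 0.0235, -0.033, 0.0045, -0.126], [0, 0.0235, -0.033, 0.0045, -0.126], [0, 0.0235, -0.033, 0.0045, -0.126], [0, 0.0235, -0.033, 0.0045, -0.126], [0, 0.0235, -0.033, 0.0045, -0.126], [0, 0.0235, -0.033, 0.0045, -0.126], [0, 0.0235, -0.033, 0.0045, -0.126], [0, 0.0235, -0.033, 0.0045, -0.126], [0, 0.0235, -0.033, 0.0045, -0.126], [0, 0.0235, -0.033, 0.0045, -0.126]]
  squeeze: 35

```text
time_s: 1.35
tool_pos: [0.462, 0.2513, 0.2505]
tcp_rot: [0.729, 0.684, -0.0, -0.0]
contact_force: [0.6, 0.8, 0.1]
gripper_width: 1.003
grasp_force: 0.0
```

```bash
cat >> h.py <<'E'
def wpts(s,c):
    K=np.array(c["intrinsics"]); z=c["z_map"]; v,u=np.mgrid[0:480,0:640]
    p=np.stack([(u-K[0,2])/K[0,0]*z,(v-K[1,2])/K[1,1]*z,z],-1); M=np.array(c["mount"])
    return (p@M[:3,:3].T+M[:3,3])@R.from_quat(s["tcp_rot"]).as_matrix().T+np.array(s["tool_pos"])
E
python3 - <<'E'
from h import *
s=observe(); c=capture("wrist"); save("w1.png",c["image"]); P=wpts(s,c)
for x,y in((.588,.248),(.461,.252)):
    m=(np.hypot(P[...,0]-x,P[...,1]-y)<.035)&(abs(P[...,2]-.086)<.007)&(c["z_map"]>0)
    if m.sum()>50: print(m.sum(),cv2.minEnclosingCircle(P[m][:,:2].astype(np.float32)),P[m].mean(0))
print(s["tool_pos"],s["contact_force"])
E
```

```text
2901 ((0.5874629616737366, 0.24671246111392975), 0.025582915171980858) [0.58645279 0.24835198 0.08528928]
2799 ((0.4599868655204773, 0.2505676746368408), 0.0252138189971447) [0.46003933 0.25168956 0.08532281]
[0.46195883 0.25131473 0.25045301] [0.56740869 0.77080391 0.10950908]
```

View pics/w1.png

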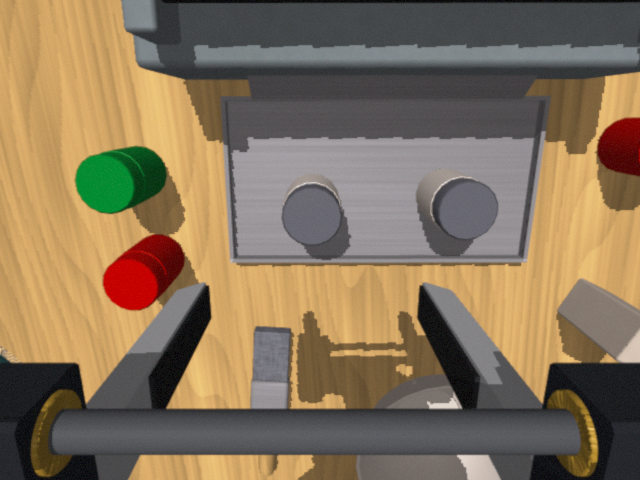

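The wrist view shows both jars upright in the tray, at pixels (312,212) for B and (465,208) for A. That puts B at (0.460, 0.251) and A at (0.587, 0.2475). I'll descend on B.

Request:
servo_tool:
  moves:
    - [[0, -0.002, 0, -0.03, 0], [0, 0, 0, -0.03, 0], [0, 0, 0, -0.03, 0], [0, 0, 0, -0.03, 0], [0, 0, 0, -0.03, 0], [0, 0, 0, -0.03, 0], [0, 0, 0, -0.02, 0], [0, 0, 0, -0.015, 0], [0, 0, 0, -0.0085, 0], [0, 0, 0, 0, 0]]

```text
time_s: 2.65
tool_pos: [0.4594, 0.2525, 0.0268]
tcp_rot: [0.728, 0.686, -0.0, -0.0]
contact_force: [-0.1, -0.2, 0.4]
gripper_width: 1.004
grasp_force: 0.0
```

Request:
servo_tool:
  moves:
    - [[1, 0, 0, 0, 0], [1, 0, 0, 0, 0], [1, 0, 0, 0, 0], [1, 0, 0, 0, 0], [1, 0, 0, 0, 0], [1, 0, 0, 0, 0], [1, 0, 0, 0, 0], [1, 0, 0, 0, 0], [1, 0, 0, 0, 0], [1, 0, 0, 0, 0]]

```text
time_s: 3.9
tool_pos: [0.4596, 0.2526, 0.027]
tcp_rot: [0.728, 0.686, 0.0, 0.0]
contact_force: [2.3, 0.5, 4.3]
gripper_width: 0.546
grasp_force: 35.0
```

Request:
servo_tool:
  moves:
    - [[1, 0, 0, 0.003, 0], [1, 0, 0, 0.005, 0], [1, 0, 0, 0.008, 0], [1, 0, 0, 0.01, 0], [1, 0, 0, 0.01, 0], [1, 0, 0, 0.008, 0], [1, 0, 0, 0.004, 0], [1, 0, 0, 0.002, 0], [1, 0, 0, 0, 0], [1, 0, 0, 0, 0]]

```text
time_s: 5.15
tool_pos: [0.4594, 0.2524, 0.0767]
tcp_rot: [0.728, 0.686, -0.0, -0.0]
contact_force: [-0.5, -0.6, -5.9]
gripper_width: 0.547
grasp_force: 35.0
```

Request:
servo_tool:
  moves:
    - [[1, 0, 0, 0, 0], [1, 0, 0, 0, 0], [1, 0, 0, 0, 0], [1, 0, 0, 0, 0], [1, 0, 0, 0, 0], [1, 0, 0, 0, 0], [1, 0, 0, 0, 0], [1, 0, 0, 0, 0], [1, 0, 0, 0, 0], [1, 0, 0, 0, 0]]

```text
time_s: 6.4
tool_pos: [0.4595, 0.2525, 0.0769]
tcp_rot: [0.728, 0.686, -0.0, -0.0]
contact_force: [0.1, -0.5, -5.5]
gripper_width: 0.546
grasp_force: 35.0
```

B weighs about 5.7 N, which is probably the heavier one. I'll set it down and lift A to compare.

Request:
servo_tool:
  moves:
    - [[1, 0, 0, -0.006, 0], [1, 0, 0, -0.01, 0], [1, 0, 0, -0.01, 0], [1, 0, 0, -0.01, 0], [1, 0, 0, -0.006, 0], [1, 0, 0, -0.003, 0], [1, 0, 0, -0.002, 0], [1, 0, 0, -0.002, 0], [1, 0, 0, -0.001, 0], [1, 0, 0, 0, 0]]

```text
time_s: 7.65
tool_pos: [0.4595, 0.2526, 0.0271]
tcp_rot: [0.728, 0.686, 0.0, -0.0]
contact_force: [-0.4, 0.5, -3.9]
gripper_width: 0.549
grasp_force: 35.0
```

Request:
servo_tool:
  moves:
    - [[1, 0, 0, -0.0005, 0], [1, 0, 0, -0.0005, 0], [1, 0, 0, 0, 0], [0, 0, 0, 0, 0], [0, 0, 0, 0, 0], [0, 0, 0, 0, 0], [0, 0, 0, 0, 0], [0, 0, 0, 0, 0], [0, 0, 0, 0, 0], [0, 0, 0, 0, 0]]

```text
time_s: 8.9
tool_pos: [0.4595, 0.2525, 0.0259]
tcp_rot: [0.728, 0.686, -0.0, -0.0]
contact_force: [-0.4, 0.3, -1.2]
gripper_width: 1.0
grasp_force: 0.0
```

Request:
servo_tool:
  moves:
    - [[0, 0, 0, 0.015, 0], [0, 0, 0, 0.02, 0], [0, 0, 0, 0.03, 0], [0, 0, 0, 0.03, 0], [0, 0.02, 0, 0.015, 0], [0, 0.03, -0.001, 0, 0], [0, 0.03, -0.001, 0, 0], [0, 0.03, -0.001, 0, 0], [0, 0.017, -0.001, 0, 0], [0, 0, 0, 0, 0]]

```text
time_s: 10.15
tool_pos: [0.5872, 0.248, 0.1366]
tcp_rot: [0.728, 0.685, 0.0, 0.0]
contact_force: [-0.7, 0.5, -0.1]
gripper_width: 0.997
grasp_force: 0.0
```

Request:
servo_tool:
  moves:
    - [[0, 0, 0, -0.02, 0], [0, 0, 0, -0.03, 0], [0, 0, 0, -0.025, 0], [0, 0, 0, -0.02, 0], [0, 0, 0, -0.01, 0], [0, 0, 0, -0.0045, 0], [1, 0, 0, 0, 0], [1, 0, 0, 0, 0], [1, 0, 0, 0, 0], [1, 0, 0, 0, 0]]

```text
time_s: 11.4
tool_pos: [0.5866, 0.2485, 0.0267]
tcp_rot: [0.728, 0.686, 0.0, 0.0]
contact_force: [-0.3, -0.6, -0.4]
gripper_width: 0.609
grasp_force: 0.0
```

Request:
servo_tool:
  moves:
    - [[1, 0, 0, 0, 0], [1, 0, 0, 0, 0], [1, 0, 0, 0, 0], [1, 0, 0, 0, 0], [1, 0, 0, 0, 0], [1, 0, 0, 0, 0], [1, 0, 0, 0, 0], [1, 0, 0, 0, 0], [1, 0, 0, 0, 0], [1, 0, 0, 0, 0]]

```text
time_s: 12.65
tool_pos: [0.5867, 0.2485, 0.0266]
tcp_rot: [0.728, 0.686, 0.0, 0.0]
contact_force: [1.1, -0.7, 5.8]
gripper_width: 0.536
grasp_force: 35.0
```

Request:
servo_tool:
  moves:
    - [[1, 0, 0, 0.003, 0], [1, 0, 0, 0.005, 0], [1, 0, 0, 0.008, 0], [1, 0, 0, 0.01, 0], [1, 0, 0, 0.01, 0], [1, 0, 0, 0.008, 0], [1, 0, 0, 0.004, 0], [1, 0, 0, 0.002, 0], [1, 0, 0, 0, 0], [1, 0, 0, 0, 0]]

```text
time_s: 13.9
tool_pos: [0.5863, 0.2484, 0.0761]
tcp_rot: [0.728, 0.686, -0.0, -0.0]
contact_force: [-0.8, -0.7, -2.0]
gripper_width: 0.539
grasp_force: 35.0
```

Request:
servo_tool:
  moves:
    - [[1, 0, 0, 0, 0], [1, 0, 0, 0, 0], [1, 0, 0, 0, 0], [1, 0, 0, 0, 0], [1, 0, 0, 0, 0], [1, 0, 0, 0, 0], [1, 0, 0, 0, 0], [1, 0, 0, 0, 0], [1, 0, 0, 0, 0], [1, 0, 0, 0, 0]]

```text
time_s: 15.15
tool_pos: [0.5865, 0.2485, 0.0764]
tcp_rot: [0.728, 0.686, -0.0, -0.0]
contact_force: [0.2, -0.3, -2.3]
gripper_width: 0.54
grasp_force: 35.0
```

A weighs about 2.2 N and B about 5.6 N, so A is the lighter jar. I'll take it to the tote.

Request:
servo_tool:
  moves:
    - [[1, 0, 0, 0.01, 0], [1, 0, 0, 0.015, 0], [1, 0, -0.01, 0.015, 0], [1, -0.004, -0.02, 0.015, 0], [1, -0.006, -0.03, 0.01, 0], [1, -0.006, -0.035, 0.0085, 0], [1, -0.006, -0.035, 0, 0], [1, -0.006, -0.035, 0, 0], [1, -0.006, -0.035, 0, 0], [1, -0.006, -0.035, 0, 0]]

```text
time_s: 16.4
tool_pos: [0.5456, 0.011, 0.1508]
tcp_rot: [0.728, 0.685, 0.0, 0.0]
contact_force: [0.6, -0.4, -3.0]
gripper_width: 0.54
grasp_force: 35.0
```

Request:
servo_tool:
  moves:
    - [[1, -0.007, -0.035, 0, 0], [1, -0.007, -0.035, 0, 0], [1, -0.007, -0.035, 0, 0], [1, -0.007, -0.035, 0, 0], [1, -0.007, -0.035, 0, 0], [1, -0.007, -0.035, 0, 0], [1, -0.007, -0.035, 0, 0], [1, -0.007, -0.03, 0, 0], [1, -0.0055, -0.02, 0, 0], [1, 0, -0.0085, 0, 0]]

```text
time_s: 17.65
tool_pos: [0.4835, -0.2918, 0.1506]
tcp_rot: [0.729, 0.685, 0.0, 0.0]
contact_force: [0.6, 0.5, -3.4]
gripper_width: 0.537
grasp_force: 35.0
```

Request:
servo_tool:
  moves:
    - [[1, 0, 0, -0.01, 0], [1, 0, 0, -0.018, 0], [1, 0, 0, -0.02, 0], [1, 0, 0, -0.02, 0], [1, 0, 0, -0.02, 0], [1, 0, 0, -0.015, 0], [1, 0, 0, -0.01, 0], [1, 0, 0, -0.005, 0], [1, 0, 0, -0.003, 0], [1, 0, 0, -0.001, 0]]

```text
time_s: 18.9
tool_pos: [0.4852, -0.2901, 0.0281]
tcp_rot: [0.728, 0.686, 0.0, 0.0]
contact_force: [-0.1, -0.5, -2.6]
gripper_width: 0.538
grasp_force: 35.0
```

Request:
servo_tool:
  moves:
    - [[1, 0, 0, -0.001, 0], [1, 0, 0, -0.001, 0], [1, 0, 0, -0.0005, 0], [1, 0, 0, 0, 0], [1, 0, 0, 0, 0], [1, 0, 0, 0, 0], [1, 0, 0, 0, 0], [1, 0, 0, 0, 0], [1, 0, 0, 0, 0], [1, 0, 0, 0, 0]]

```text
time_s: 20.15
tool_pos: [0.485, -0.29, 0.0256]
tcp_rot: [0.728, 0.686, 0.0, 0.0]
contact_force: [-3.0, 1.1, 5.7]
gripper_width: 0.537
grasp_force: 35.0
```

Contact: the force reversed to +5.7 N, so the jar is on the tote floor. I'll release and rise.

Request:
servo_tool:
  moves:
    - [[0, 0, 0, 0, 0], [0, 0, 0, 0, 0], [0, 0, 0, 0, 0], [0, 0, 0, 0, 0], [0, 0, 0, 0, 0], [0, 0, 0, 0, 0], [0, 0, 0, 0.01, 0], [0, 0, 0, 0.02, 0], [0, 0, 0, 0.03, 0], [0, 0, 0, 0.03, 0]]

```text
time_s: 21.4
tool_pos: [0.485, -0.2902, 0.1177]
tcp_rot: [0.728, 0.685, 0.0, 0.0]
contact_force: [-0.7, 0.6, -0.2]
gripper_width: 0.997
grasp_force: 0.0
```

Request:
servo_tool:
  moves:
    - [[0, 0, 0.01, 0.03, 0], [0, 0, 0.03, 0.01, 0], [0, -0.002, 0.05, 0, 0], [0, -0.003, 0.06, 0, 0], [0, -0.004, 0.06, 0, 0], [0, -0.004, 0.06, 0, 0], [0, -0.004, 0.06, 0, 0], [0, -0.004, 0.06, 0, 0], [0, -0.004, 0.06, 0, 0], [0, 0, 0.05, 0, 0]]

```text
time_s: 22.65
tool_pos: [0.4597, 0.2123, 0.157]
tcp_rot: [0.728, 0.686, 0.001, 0.0]
contact_force: [0.6, 0.2, -0.3]
gripper_width: 1.003
grasp_force: 0.0
```

```bash
python3 - <<'E'
from h import *
c=capture("scene"); save("s2.png",c["image"]); P=pts(c)
for n,x,y,z in(("tote",.485,-.29,.085),("B",.460,.251,.086),):
    m=(np.hypot(P[...,0]-x,P[...,1]-y)<.04)&(abs(P[...,2]-z)<.006)&(c["z_map"]>0)
    print(n,m.sum(), m.sum() and (cv2.minEnclosingCircle(P[m][:,:2].astype(np.float32)),P[m].mean(0)))
s=observe(); w=capture("wrist"); P=wpts(s,w); print(s["tool_pos"])
m=(np.hypot(P[...,0]-.46,P[...,1]-.251)<.035)&(abs(P[...,2]-.086)<.007)&(w["z_map"]>0)
print(m.sum(), m.sum() and (cv2.minEnclosingCircle(P[m][:,:2].astype(np.float32)),P[m].mean(0)))
E
```

```text
tote 346 (((0.4874623119831085, -0.2894631326198578), 0.026211997494101524), array([ 0.48885434, -0.28805199,  0.08545857]))
B 390 (((0.4610116481781006, 0.2502177953720093), 0.026138314977288246), array([0.46301321, 0.25060598, 0.086491  ]))
[0.45902079 0.21853782 0.15685379]
5413 (((0.459346204996109, 0.25060534477233887), 0.025117335841059685), array([0.45941455, 0.25166459, 0.08532586]))
```

View pics/s2.png

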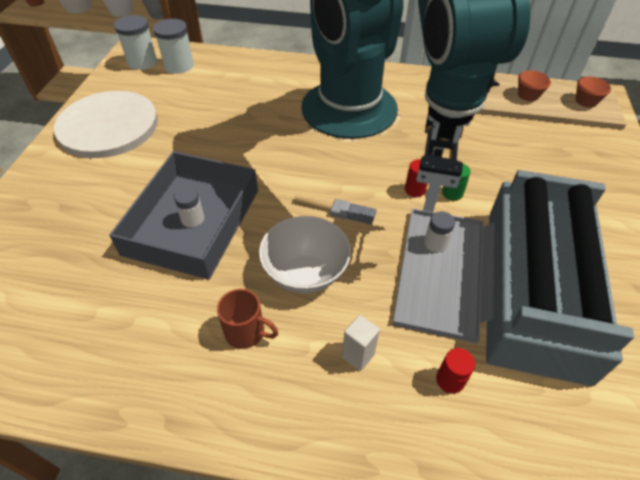

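The jar stands upright in the tote at (188,205), and B is still upright in the tray at (440,232). The bystanders have not moved. I'll return over B.

Request:
servo_tool:
  moves:
    - [[0, 0, 0.012, 0, 0], [0, 0, 0.014, 0, 0], [0, 0, 0.008, 0, 0], [0, 0, 0, 0, 0], [0, 0, 0, 0, 0], [0, 0, 0, 0, 0], [0, 0, 0, 0, 0], [0, 0, 0, 0, 0], [0, 0, 0, 0, 0], [0, 0, 0, 0, 0]]

```text
time_s: 24.0
tool_pos: [0.4599, 0.244, 0.1554]
tcp_rot: [0.728, 0.686, -0.0, -0.0]
contact_force: [0.0, -1.1, 0.4]
gripper_width: 1.0
grasp_force: 0.0
```

Request:
servo_tool:
  moves:
    - [[0, 0, 0.006, -0.01, 0], [0, 0, 0.002, -0.02, 0], [0, 0, 0, -0.03, 0], [0, 0, 0, -0.03, 0], [0, 0, 0, -0.02, 0], [0, 0, 0, -0.012, 0], [0, 0, 0, -0.006, 0], [0, 0, 0, 0, 0], [0, 0, 0, 0, 0], [1, 0, 0, 0, 0]]

```text
time_s: 25.25
tool_pos: [0.4602, 0.2522, 0.0279]
tcp_rot: [0.728, 0.686, 0.0, 0.0]
contact_force: [0.5, 0.7, -0.5]
gripper_width: 0.927
grasp_force: 0.0
```

Request:
servo_tool:
  moves:
    - [[1, 0, 0, 0, 0], [1, 0, 0, 0, 0], [1, 0, 0, 0, 0], [1, 0, 0, 0, 0], [1, 0, 0, 0, 0], [1, 0, 0, 0, 0], [1, 0, 0, 0, 0], [1, 0, 0, 0, 0], [1, 0, 0, 0, 0], [1, 0, 0, 0, 0]]

```text
time_s: 26.5
tool_pos: [0.4599, 0.252, 0.0274]
tcp_rot: [0.728, 0.686, -0.0, -0.0]
contact_force: [-3.1, -0.5, 3.2]
gripper_width: 0.545
grasp_force: 35.0
```

Request:
servo_tool:
  moves:
    - [[1, 0, 0, 0.004, 0], [1, 0, 0, 0.008, 0], [1, 0, 0, 0.015, 0], [1, 0.002, -0.005, 0.02, 0], [1, 0.005, -0.01, 0.02, 0], [1, 0.007, -0.015, 0.02, 0], [1, 0.009, -0.02, 0.02, 0], [1, 0.01, -0.025, 0.02, 0], [1, 0.011, -0.025, 0.015, 0], [1, 0.011, -0.025, 0.007, 0]]

```text
time_s: 27.75
tool_pos: [0.5155, 0.1262, 0.1783]
tcp_rot: [0.728, 0.686, 0.001, 0.0]
contact_force: [0.3, 0.0, -6.6]
gripper_width: 0.546
grasp_force: 35.0
```

Request:
servo_tool:
  moves:
    - [[1, 0.011, -0.025, 0, 0], [1, 0.011, -0.025, 0, 0], [1, 0.011, -0.025, 0, 0], [1, 0.011, -0.025, 0, 0], [1, 0.009, -0.02, 0, 0], [1, 0.005, -0.012, 0, 0], [1, 0.003, -0.0055, 0, 0], [1, 0.001, -0.002, 0, 0], [1, 0, 0, 0, 0], [1, 0, 0, 0, 0]]

```text
time_s: 29.0
tool_pos: [0.5768, -0.0119, 0.1764]
tcp_rot: [0.728, 0.686, -0.0, -0.0]
contact_force: [-0.8, -0.2, -5.7]
gripper_width: 0.547
grasp_force: 35.0
```

```bash
python3 - <<'E'
from h import *
c=capture("scene"); save("s3.png",c["image"]); P=pts(c); s=observe(); print(s["time_s"],s["tool_pos"],s["contact_force"],s["grasp_force"])
z=P[...,2]; hsv=cv2.cvtColor(c["image"],cv2.COLOR_RGB2HSV)
m=(np.hypot(P[...,0]-.577,P[...,1]+.012)<.1)&(z>.071)&(z<.080); q=P[m]
A=np.c_[2*q[:,:2],np.ones(len(q))]; 
print("bowl",cv2.minEnclosingCircle(q[:,:2].astype(np.float32)))
m=(np.hypot(P[...,0]-.577,P[...,1]+.012)<.035)&(z>.13)&(z<.25); q=P[m]
print("held",q.min(0),q.max(0),np.percentile(q,[1,99],axis=0))
E
```

```text
29.05 [ 0.57683649 -0.01198236  0.17641644] [-0.14123711 -0.1964138  -5.64182422] 34.99845176702365
bowl ((0.577375590801239, -0.014057723805308342), 0.09051395207643509)
held [ 0.54812868 -0.03756793  0.15745813] [0.61116121 0.01331907 0.24902615] [[ 0.54975683 -0.03513704  0.15935641]
 [ 0.61030319  0.01305389  0.24712824]]
```

View pics/s3.png

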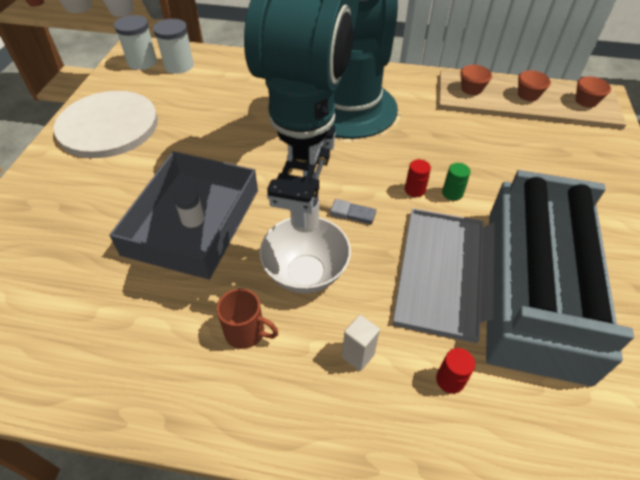

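The heavy jar is held upright over the middle of the bowl at scene (305,215), with its foot about 80 mm above the rim. The light jar stands in the tote at (188,208), and nothing else has moved. I'll hand in the job now.

```bash
python3 -c "
from plant import *
print(job_done())"
```

```text
the job is handed in; nothing more can be done
None
```

The job is handed in at about 29 s: the lighter jar (about 2.2 N) stands released in the tote, and the gripper holds the heavier jar (about 5.6 N) upright over the middle of the bowl, its foot about 80 mm above the rim.

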